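# Clip down the lid of the pool-ball box

## Task

Snap all four raised clips down flat over the rim of the lid of the larger wooden box, going corner to opposite corner so the lid seats evenly: first the two clips of one diagonal, whichever you like, and only then the two of the other diagonal. Leave the smaller box and its clips alone.

Things in the scene. Friction and masses are not known exactly. Their poses are not given: they have to be found in the camera images.
- ball_box: The larger of two closed wooden boxes with steel clips, fixed: 240 mm long (its x), 184 wide (y), 90 high. Origin: centre of its underside; z up; x points away from the robot within 0.4 rad of yaw. Its lid is on, with a raised rim 30 mm wide along both long sides, top at z = 90 mm. A clip is hinged outside the rim near each corner: 30 mm wide along x, its hinge line along x at z = 92.5 mm.
- small_box: A smaller box of the same make, to be left alone: 150 x 120 x 55 mm, fixed, also with four raised clips (tips about 85 mm above the table). Origin: centre of its underside. It stands beside the larger box, to its left or right.
- clip_far_left (a joint): Larger box's far left clip (rad): a flat plate 4 mm thick, hinged at x = +85, y = +98 mm of the box, reaching 52 mm inward. 0 = shut, flat on the rim, top at z = 94.5; starts raised 0.42 to 0.55 (its stop), tip at z 115 to 122. Press straight down 34 mm inward of the hinge (y = +64), 4 to 10 N, right to the rim; the hinge is stiff and stays where left. Diagonal partner: clip_near_right.
- clip_far_right (a joint): Larger box's far right clip (rad): a flat plate 4 mm thick, hinged at x = +85, y = -98 mm of the box, reaching 52 mm inward. 0 = shut, flat on the rim, top at z = 94.5; starts raised 0.42 to 0.55 (its stop), tip at z 115 to 122. Press straight down 34 mm inward of the hinge (y = -64), 4 to 10 N, right to the rim; the hinge is stiff and stays where left. Diagonal partner: clip_near_left.
- clip_near_left (a joint): Larger box's near left clip (rad): a flat plate 4 mm thick, hinged at x = -85, y = +98 mm of the box, reaching 52 mm inward. 0 = shut, flat on the rim, top at z = 94.5; starts raised 0.42 to 0.55 (its stop), tip at z 115 to 122. Press straight down 34 mm inward of the hinge (y = +64), 4 to 10 N, right to the rim; the hinge is stiff and stays where left. Diagonal partner: clip_far_right.
- clip_near_right (a joint): Larger box's near right clip (rad): a flat plate 4 mm thick, hinged at x = -85, y = -98 mm of the box, reaching 52 mm inward. 0 = shut, flat on the rim, top at z = 94.5; starts raised 0.42 to 0.55 (its stop), tip at z 115 to 122. Press straight down 34 mm inward of the hinge (y = -64), 4 to 10 N, right to the rim; the hinge is stiff and stays where left. Diagonal partner: clip_far_left.

How it is judged:
By the outcome, as a careful person would: the job done as asked, in the order asked, and still so for the second after the job is handed in, with the robot touching nothing.
It also fails if it takes over 42 s, if anything falls off the work surface, if the arm or the gripper's body presses on something with over 40 N, if the wrist force passes 120 N, or if a joint passes its speed limit or range.

## Robot

A 7-joint arm with a two-finger parallel gripper is mounted at the origin on the work surface. World frame = base frame: x ahead of the robot, y to its left, z up, the work surface at z = 0. Lengths are in mm, angles in rad, forces in N, time in s.
With the tool pointing down it reaches from about 350 to 900 mm from the base axis. Payload 19.9 kg.
Tool frame: the origin (TCP) lies midway between the tips of the shut fingers; the grasp point (between the pads) lies hold_point_z behind it (hold_point_z is the distance from the TCP to the grasp point, in mm); z points along the fingers, y is the direction in which the jaws open and shut (so a half turn about z gives the same grasp; the last joint's range is limited). The gripper opens to 94 mm and grips with 3 to 60 N. Pads are 16 mm wide; open, the fingers measure 119 mm over their backs; the gripper's body (75 mm by 177 mm) begins 78 mm behind the grasp point.
Start: joints at [-1.26, 0.417, -0.01, 1.614, 0.005, 1.111, -0.053], TCP at [215.356, 586.703, 205.425] pointing down, gripper open.
Joint ranges: [-2.81, 2.81], [-0.39, 2.02], [-1.27, 1.25], [0.06, 2.57], [-1.19, 4.33], [0.19, 2], [-2.82, 2.82]. Speed limits (rad/s): [1.89, 1.89, 2.39, 2.39, 3.01, 3.01, 3.01].

## Interface

Orientations are given as a unit quaternion [w, x, y, z].
In Python, from rig import move_ptp, line_to, set_joints, command_gripper, sleep, solve_ik, get_state, get_image, PlanningError, hand_in, hold_point_z gives the robot as it stands. Calls block until the motion is done:
- move_ptp(position, orientation): joint-space move of the TCP to a pose.
- line_to(position, orientation=None, velocity=150): straight line of the TCP; orientation=None keeps the orientation; velocity is the mean speed in mm/s.
- set_joints(angles): joint-space move.
- command_gripper(opening): finger opening in mm; the grip force is fixed at half the most; returns when the fingers have stopped.
- sleep(seconds).
- solve_ik(position, orientation): joint angles nearest the present ones, or None.
- get_state(): the state.
- get_image(name): name is "scene" or "top" or "wrist"; returns a dict with "pixels" (400x640x3 uint8, blue, green, red), "intrinsics" (3x3 intrinsics, pixels), "D" ([k1, k2, p1, p2, k3] as OpenCV has them; the pictures are not rectified), "R" (3x3) and "t" (3): a world point X has camera coordinates R X + t. Camera axes: x right, y down, z forward; pixel columns grow to the right and rows downward; lengths in mm; the calibration is good to about 2 mm. A picture is of the moment at which its call begins. There is no depth.
A pose or a line that the arm cannot do raises PlanningError and nothing moves.
- hand_in(): hands the job in, once; it reports no verdict.
The state is a dict: "time_s": time; "qpos": joint angles; "joint_velocities": joint speeds; "joint_efforts": joint torques, N m; "position": TCP position; "tcp_rot": TCP orientation; "force": force on the tool from outside, world axes, zero at the start; "wrist_torque": the same for the moment, N m; "width": finger opening in mm.
Only numpy, scipy, OpenCV 4.12 (cv2) and the standard library are available. Lean on these libraries where they do the work, as an engineer would, in place of code of your own. Each camera call takes 0.05 s, during which the arm holds its last target.

## Working session

There is one attempt and no reset: what is moved stays moved. The work goes in short steps, each a Python script; the robot and the scene stay as the last script left them, time stands still between calls to the robot, and variables do not carry over. Pictures are saved under pics/ and viewed, and the job is handed in when it is done.

```bash
mkdir -p pics; ls; python3 - <<'E'
from rig import *
import cv2,numpy as np
s=get_state();print(s)
print(hold_point_z)
for n in ("scene","top","wrist"):
    d=get_image(n);cv2.imwrite(f"pics/{n}0.png",d["pixels"])
    np.savez(f"pics/{n}0.npz",**{k:np.array(v) for k,v in d.items()})
    print(n,d["R"],d["t"],d["intrinsics"],d["D"])
E
```

```text
pics
{'time_s': 0.0, 'qpos': array([-1.26048459,  0.41801428, -0.01031465,  1.61419832,  0.00467145,
        1.11073249, -0.05300937]), 'joint_velocities': array([ 0.0010217 ,  0.00011452,  0.00211925, -0.00049816,  0.00016985,
        0.00030469,  0.00013826]), 'joint_efforts': array([ 5.24856059e-04, -8.51288438e+01,  6.38929736e-01, -4.25972450e+01,
       -4.88763582e-02,  1.87591149e-02,  1.42908925e-04]), 'position': array([215.2327053 , 586.33572026, 204.78994077]), 'tcp_rot': array([-8.34849159e-05,  1.75001573e-01,  9.84567930e-01, -6.58905962e-04]), 'force': array([ 0.10639023,  0.06420701, -0.02922127]), 'wrist_torque': array([-0.01568928, -0.03763556,  0.02966134]), 'width': 94.21691086628705}
18.8
scene [[-0.83501715  0.55022235 -0.0013172 ]
 [ 0.34169662  0.51667926 -0.78503883]
 [-0.43126533 -0.65597097 -0.61944516]] [ 476.11503846 -112.58566725 1174.6751935 ] [[440.99035023   0.         331.26177729]
 [  0.         440.99035023 200.74583849]
 [  0.           0.           1.        ]] [-0.08451302  0.          0.          0.          0.        ]
top [[ 1.24938460e-04 -9.99732789e-01 -2.31156919e-02]
 [-9.82526543e-01  4.17962736e-03 -1.86075584e-01]
 [ 1.86122478e-01  2.27350288e-02 -9.82263479e-01]] [   1.73717298  531.96026429 1008.40382693] [[482.58153759   0.         319.03776415]
 [  0.         482.58153759 203.14962479]
 [  0.           0.           1.        ]] [-0.05604083  0.          0.          0.          0.        ]
wrist [[ 3.43939315e-01  9.38991491e-01 -8.53139372e-04]
 [ 9.08290150e-01 -3.32463140e-01  2.53923738e-01]
 [ 2.38148592e-01 -8.81092545e-02 -9.67223866e-01]] [-625.99417837  -25.9214373   390.00571439] [[321.83093252   0.         317.02898109]
 [  0.         321.83093252 201.5200628 ]
 [  0.           0.           1.        ]] [0.0134039 0.        0.        0.        0.       ]
```

View pics/top0.png

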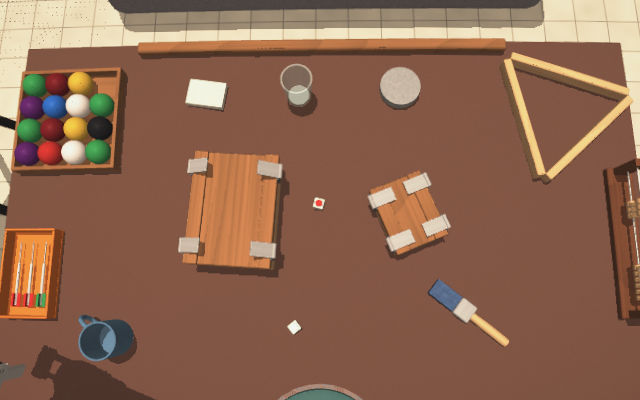

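View pics/scene0.png

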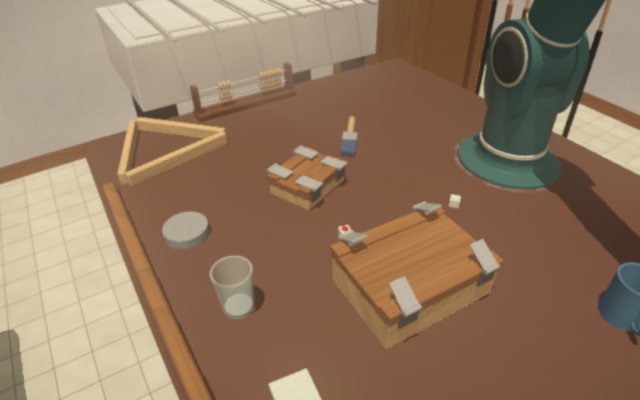

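View pics/wrist0.png

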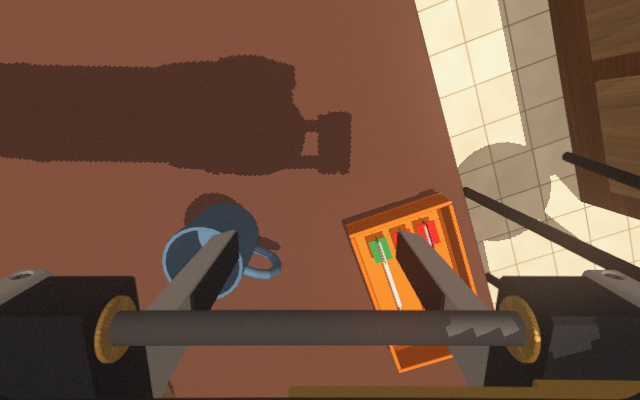

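```bash
python3 - <<'E'
import cv2
i=cv2.imread("pics/top0.png")[135:290,165:300]
cv2.imwrite("pics/topz.png",cv2.resize(i,None,fx=3.8,fy=3.8,interpolation=cv2.INTER_CUBIC))
i=cv2.imread("pics/scene0.png")[190:345,320:510]
cv2.imwrite("pics/scenez.png",cv2.resize(i,None,fx=3.8,fy=3.8,interpolation=cv2.INTER_CUBIC))
E
```

```text
(no output)
```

View pics/topz.png

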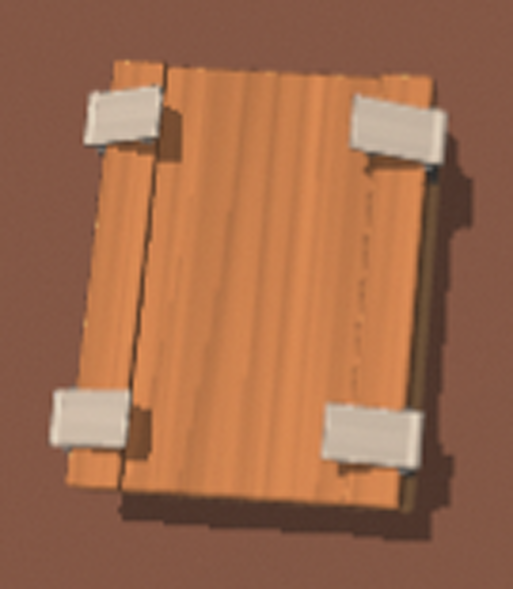

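View pics/scenez.png

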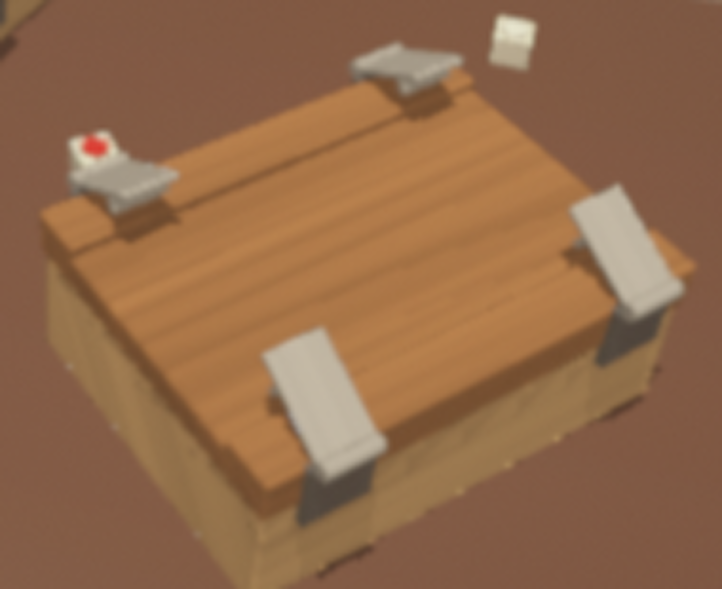

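```bash
cat > h.py <<'E'
import numpy as np,cv2
def cast(d,px,z):
    u=cv2.undistortPoints(np.array(px,float).reshape(-1,1,2),d["intrinsics"],d["D"]).reshape(-1,2)
    R=d["R"];C=-R.T@d["t"]
    r=np.c_[u,np.ones(len(u))]@R
    return (C+r*((z-C[2])/r[:,2])[:,None])[:,:2]
def proj(d,X):
    return cv2.projectPoints(np.array(X,float),cv2.Rodrigues(d["R"])[0],d["t"],d["intrinsics"],d["D"])[0].reshape(-1,2)
M=np.array([[120,92],[120,-92],[-120,92],[-120,-92]],float) # FL FR NL NR
def fit(W):
    a=M-M.mean(0);b=W-W.mean(0)
    th=np.arctan2((a[:,0]*b[:,1]-a[:,1]*b[:,0]).sum(),(a*b).sum())
    c=W.mean(0);R=np.array([[np.cos(th),-np.sin(th)],[np.sin(th),np.cos(th)]])
    return c,th,W-(c+M@R.T)
E
python3 - <<'E'
from h import *
def z(p,o): return (np.array(p,float)+.5)/3.8-.5+np.array(o)
t=dict(np.load("pics/top0.npz"));s=dict(np.load("pics/scene0.npz"))
pt=z([(115,61),(433,77),(67,486),(400,508)],(165,135))
ps=z([(268,490),(40,212),(695,268),(470,78)],(320,190))
for d,p in((t,pt),(s,ps)):
    W=cast(d,p,90.);c,th,r=fit(W);print(c,th);print(r.round(1))
    print("len",np.linalg.norm(W[0]-W[2]),np.linalg.norm(W[1]-W[3]),"wid",np.linalg.norm(W[0]-W[1]),np.linalg.norm(W[2]-W[3]))
E
```

```text
[514.95823618 185.7775647 ] -0.060839346734327615
[[ 1.4 -0.3]
 [ 1.5  0.3]
 [-1.2  0.1]
 [-1.7 -0.1]]
len 242.6244349341964 243.13366151410423 wid 183.33050437120366 184.1899523836816
[517.81827163 195.99444765] -0.09665938715063557
[[ -2.4  -2.2]
 [  3.9  -2. ]
 [ -4.2 -11. ]
 [  2.7  15.2]]
len 241.15804132766567 243.47127661147167 wid 183.23803058882172 157.38988452025217
```

```bash
cat >> h.py <<'E'
c0=np.array([515.,186.3]);th0=-0.0608
def w(x,y,c=c0,th=th0):
    return c+np.array([[np.cos(th),-np.sin(th)],[np.sin(th),np.cos(th)]])@np.array([x,y])
E
python3 - <<'E'
from h import *
t=dict(np.load("pics/top0.npz"));s=dict(np.load("pics/scene0.npz"))
for d,n,k in((t,"top",(165,135,300,290)),(s,"scene",(320,190,510,345))):
    X=[[*w(x,y),z] for x,y,z in [*[(a,b,90) for a,b in M],*[(a*85,b*98,92.5) for a in(1,-1) for b in(1,-1)],*[(a*85,b*64,108) for a in(1,-1) for b in(1,-1)]]]
    p=proj(d,X)
    i=d["pixels"][k[1]:k[3],k[0]:k[2]];i=cv2.resize(i,None,fx=3.8,fy=3.8,interpolation=cv2.INTER_CUBIC)
    for j,q in enumerate(p):
        q=(q-np.array(k[:2])+.5)*3.8-.5
        cv2.drawMarker(i,tuple(int(v) for v in q.round()),[(255,0,0),(0,255,0),(0,0,255)][j//4],cv2.MARKER_CROSS,12,1)
    cv2.imwrite(f"pics/chk_{n}.png",i)
E
```

```text
(no output)
```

View pics/chk_top.png

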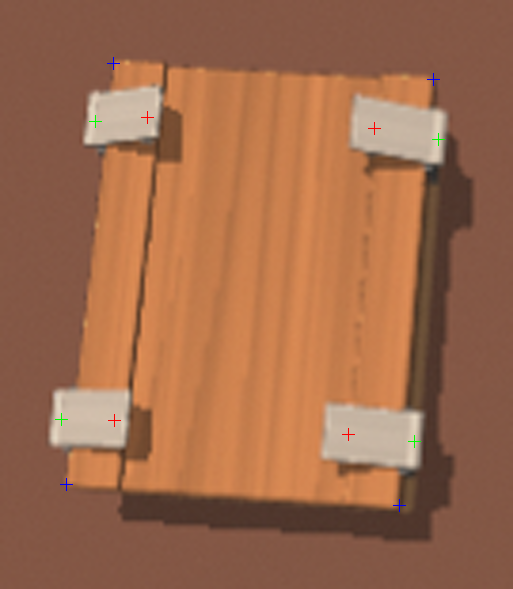

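View pics/chk_scene.png

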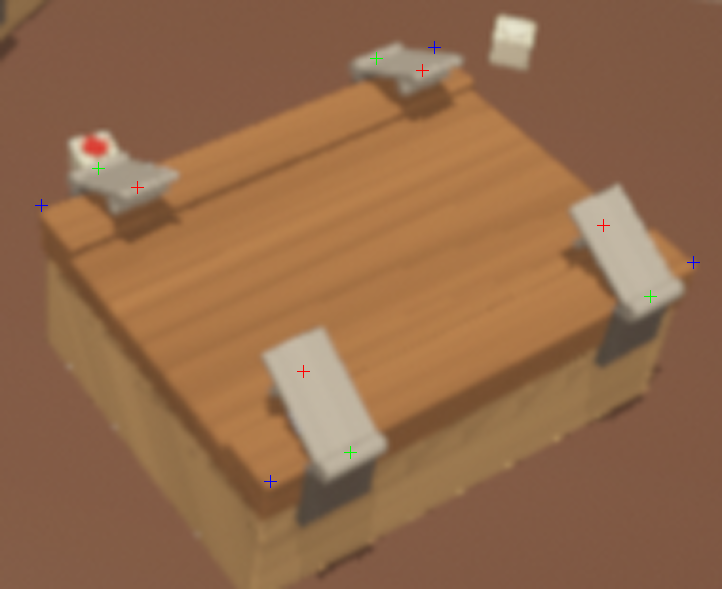

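```bash
cat >> h.py <<'E'
P={n:(sx*85,sy*64) for n,sx,sy in [("far_left",1,1),("near_right",-1,-1),("far_right",1,-1),("near_left",-1,1)]}
f=(th0+np.pi/2)/2
Q=[0,np.cos(f),np.sin(f),0]
E
python3 - <<'E'
from h import *
from rig import *
for n,p in P.items():
    for z in(140,92): print(n,w(*p).round(1),z,np.round(solve_ik([*w(*p),z],Q),2))
move_ptp([*w(*P["far_left"]),150],Q)
print(get_state()["time_s"])
command_gripper(0)
s=get_state();print(s["time_s"],s["position"],s["width"],s["force"])
for n in("top","scene"):cv2.imwrite(f"pics/{n}1.png",get_image(n)["pixels"])
E
```

```text
far_left [603.7 245. ] 140 [-0.73  0.56  0.42  1.61 -0.26  1.02 -0.29]
far_left [603.7 245. ] 92 [-0.72  0.61  0.41  1.65 -0.29  0.94 -0.27]
near_right [426.3 127.6] 140 [-0.8   0.19  0.49  2.12 -0.12  0.85 -0.3 ]
near_right [426.3 127.6] 92 [-0.78  0.28  0.48  2.16 -0.19  0.74 -0.24]
far_right [596.  117.3] 140 [-0.68  0.51  0.58  1.74 -0.33  0.99 -0.03]
far_right [596.  117.3] 92 [-0.67  0.58  0.57  1.77 -0.38  0.91  0.01]
near_left [434.  255.3] 140 [-0.93  0.3   0.4   1.99 -0.15  0.89 -0.52]
near_left [434.  255.3] 92 [-0.92  0.37  0.39  2.02 -0.2   0.78 -0.47]
2.0333
3.45 [603.74722416 245.0042462  150.00948544] 0.5979403038748813 [ 0.80753748 -0.0358248   0.34857486]
```

View pics/scene1.png

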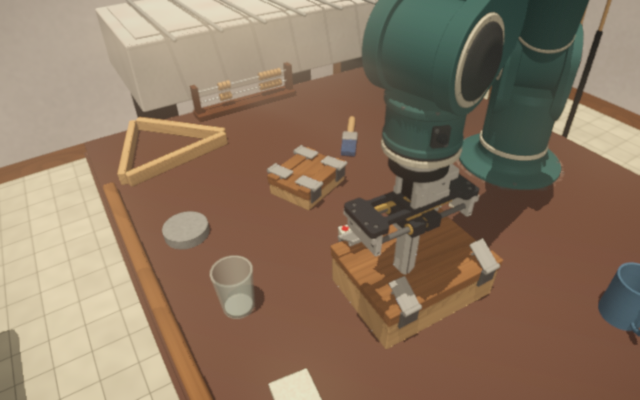

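The shut fingertips, at about (407, 270), hover over the far-left clip's raised plate at (403, 295), as intended. I'll press that clip now, watching the force.

```bash
cat >> h.py <<'E'
def press(n,log=True):
    from rig import line_to,get_state
    xy=w(*P[n]);f0=get_state()["force"][2]
    line_to([*xy,124],velocity=120)
    line_to([*xy,98],velocity=40)
    z=98.
    while True:
        s=get_state();F=s["force"]-[0,0,f0]
        if log: print(n,round(s["time_s"],2),"cmd",z,"z",s["position"].round(2),"F",F.round(1))
        if F[2]>22 or z<=91: break
        z-=1.0; line_to([*xy,z],velocity=25)
    line_to([*xy,140],velocity=150)
    print(n,"up",get_state()["time_s"],get_state()["force"].round(1))
E
python3 - <<'E'
from h import *
from rig import *
press("far_left")
for n in("top","scene"):cv2.imwrite(f"pics/{n}2.png",get_image(n)["pixels"])
E
```

```text
far_left 4.72 cmd 98.0 z [603.54 245.23  97.9 ] F [-0.4 -0.6  0.8]
far_left 4.97 cmd 97.0 z [603.74 245.17  97.09] F [-0.5 -0.2  0.9]
far_left 5.22 cmd 96.0 z [603.76 245.1   96.03] F [-0.8  0.2  0.8]
far_left 5.47 cmd 95.0 z [603.73 245.    94.95] F [-0.5  0.1  0.4]
far_left 5.72 cmd 94.0 z [603.82 245.    94.5 ] F [-4.1 -1.3  9.2]
far_left 5.97 cmd 93.0 z [603.93 245.02  94.16] F [-6.5 -1.9 18.4]
far_left 6.22 cmd 92.0 z [604.08 245.01  93.84] F [-9.6 -3.1 27.8]
far_left up 6.6833 [-0.   0.2 -0.3]
```

View pics/scene2.png

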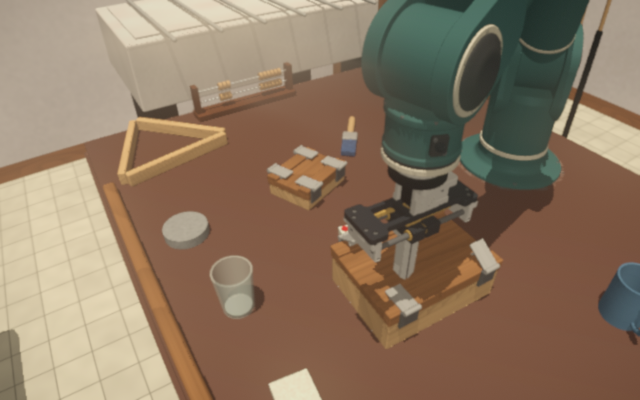

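The far-left clip at (403, 299) now looks flat, and contact was at z = 94.5, the shut height. Next is its diagonal partner, near_right, and I'll check that before starting the second diagonal.

```bash
python3 - <<'E'
from h import *
from rig import *
line_to([*w(*P["near_right"]),140],Q,velocity=180)
press("near_right")
line_to([*w(*P["far_right"]),140],Q,velocity=180)
print(get_state()["time_s"])
for n in("top","scene"):
    i=get_image(n)["pixels"];k=(165,135,300,290) if n=="top" else (320,190,510,345)
    cv2.imwrite(f"pics/{n}3.png",cv2.resize(i[k[1]:k[3],k[0]:k[2]],None,fx=3.8,fy=3.8))
E
```

```text
near_right 9.2 cmd 98.0 z [426.07 127.34  97.9 ] F [-0.9 -0.2 -0.3]
near_right 9.45 cmd 97.0 z [426.28 127.52  97.06] F [-0.5 -0.9  0.4]
near_right 9.7 cmd 96.0 z [426.29 127.59  96.  ] F [-0.8  0.3  0.5]
near_right 9.95 cmd 95.0 z [426.24 127.59  94.93] F [ 0.2  0.4 -0.3]
near_right 10.2 cmd 94.0 z [426.36 127.63  94.33] F [-4.3 -1.3 12.6]
near_right 10.45 cmd 93.0 z [426.5  127.7   93.82] F [-8.  -3.  28.1]
near_right up 10.9167 [-0.7  0.6  0. ]
12.0083
```

View pics/scene3.png

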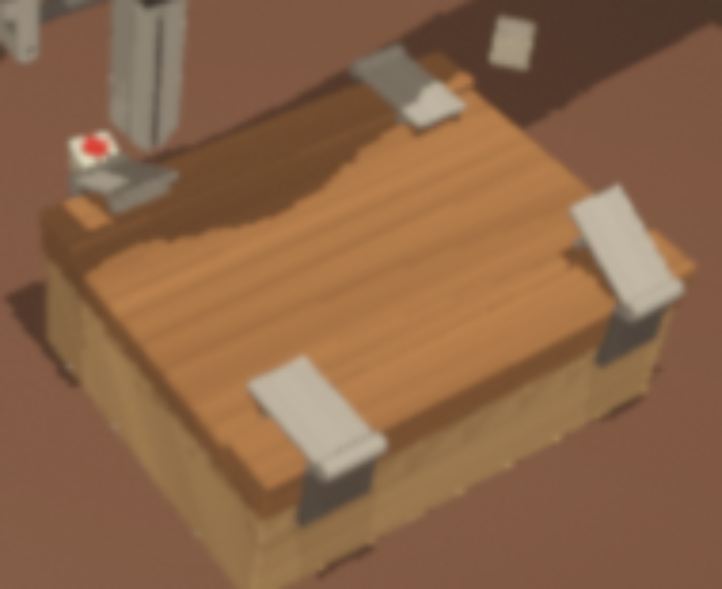

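View pics/top3.png

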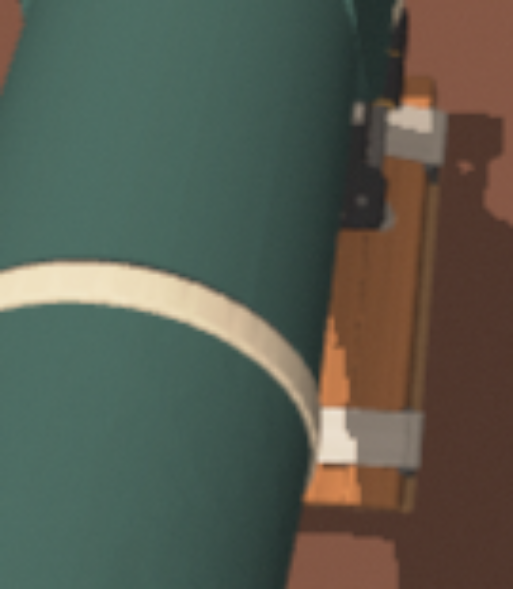

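The near-right plate (355–465, 45–130) and the far-left one (248–385, 357–478) look down; the far-left tip throws a small shadow at (258, 405), so I'll compare the tip pixels with the shut angle before going on.

```bash
python3 - <<'E'
from h import *
s=dict(np.load("pics/scene0.npz"))
for n,sx,sy in(("FL",1,1),("NR",-1,-1)):
  for a in(0,.05,.1,.2,.5):
    X=[[*w(sx*85+dx,sy*(98-52*np.cos(a)+2*np.sin(a))),92.5+52*np.sin(a)+2*np.cos(a)] for dx in(15,-15)]
    # also hinge-end
    X+= [[*w(sx*85+dx,sy*98),94.5] for dx in(15,-15)]
    print(n,a,((proj(s,X)-[320,190]+.5)*3.8-.5).round(0).tolist())
E
```

```text
FL 0 [[246.0, 378.0], [303.0, 350.0], [320.0, 464.0], [379.0, 434.0]]
FL 0.05 [[246.0, 374.0], [304.0, 347.0], [320.0, 464.0], [379.0, 434.0]]
FL 0.1 [[247.0, 370.0], [305.0, 343.0], [320.0, 464.0], [379.0, 434.0]]
FL 0.2 [[249.0, 364.0], [307.0, 336.0], [320.0, 464.0], [379.0, 434.0]]
FL 0.5 [[261.0, 350.0], [319.0, 322.0], [320.0, 464.0], [379.0, 434.0]]
NR 0 [[418.0, 121.0], [464.0, 101.0], [354.0, 64.0], [399.0, 46.0]]
NR 0.05 [[419.0, 117.0], [465.0, 97.0], [354.0, 64.0], [399.0, 46.0]]
NR 0.1 [[419.0, 112.0], [465.0, 93.0], [354.0, 64.0], [399.0, 46.0]]
NR 0.2 [[419.0, 103.0], [465.0, 84.0], [354.0, 64.0], [399.0, 46.0]]
NR 0.5 [[416.0, 74.0], [462.0, 55.0], [354.0, 64.0], [399.0, 46.0]]
```

Both tips match angle 0: far-left reads (248, 383) against a predicted (246, 378), and near-right (418, 127) against (418, 121). The leftover 5 px in this zoomed crop is the same offset the lid corners showed. On to the second diagonal.

```bash
python3 - <<'E'
from h import *
from rig import *
press("far_right")
line_to([*w(*P["near_left"]),140],Q,velocity=180)
press("near_left")
p=get_state()["position"]
line_to([p[0],p[1],200],velocity=200)
move_ptp([215.4,586.7,205.4],[0,.175,.9845,0])
print(get_state()["time_s"])
for n in("top","scene"):
    i=get_image(n)["pixels"];k=(165,135,300,290) if n=="top" else (320,190,510,345)
    cv2.imwrite(f"pics/{n}4f.png",i)
    cv2.imwrite(f"pics/{n}4.png",cv2.resize(i[k[1]:k[3],k[0]:k[2]],None,fx=3.8,fy=3.8))
s=dict(np.load("pics/scene0.npz"))
for n,sx,sy in(("FR",1,-1),("NL",-1,1)):
  for a in(0,.1):
    X=[[*w(sx*85+dx,sy*(98-52*np.cos(a)+2*np.sin(a))),92.5+52*np.sin(a)+2*np.cos(a)] for dx in(15,-15)]
    print(n,a,((proj(s,X)-[320,190]+.5)*3.8-.5).round(0).tolist())
E
```

```text
far_right 13.19 cmd 98.0 z [595.78 116.94  97.87] F [-0.5  0.6 -0.5]
far_right 13.44 cmd 97.0 z [595.97 117.12  97.05] F [ 0.9 -0.8  0.1]
far_right 13.69 cmd 96.0 z [595.99 117.21  96.  ] F [-0.   0.3  0.4]
far_right 13.94 cmd 95.0 z [595.94 117.25  94.92] F [ 1.1 -0.1  0.6]
far_right 14.19 cmd 94.0 z [596.05 117.32  94.48] F [-3.2 -0.   9.3]
far_right 14.44 cmd 93.0 z [596.19 117.31  94.13] F [-6.1 -0.6 20.5]
far_right 14.69 cmd 92.0 z [596.33 117.38  93.79] F [-10.6  -2.   30.9]
far_right up 15.1583 [-0.3 -0.9  0.1]
near_left 17.57 cmd 98.0 z [433.95 255.44  97.97] F [-0.5 -0.9  0.4]
near_left 17.82 cmd 97.0 z [434.09 255.51  97.12] F [-1.  -0.2  0.9]
near_left 18.07 cmd 96.0 z [434.06 255.44  96.01] F [0.7 1.2 2.3]
near_left 18.32 cmd 95.0 z [434.04 255.3   94.93] F [-0.6  0.8  0.6]
near_left 18.57 cmd 94.0 z [434.11 255.3   94.34] F [-3.  -2.2 12. ]
near_left 18.82 cmd 93.0 z [434.25 255.35  93.89] F [-6.4 -4.  25. ]
near_left up 19.2917 [-0.5  0.4 -0.7]
21.2167
FR 0 [[129.0, 243.0], [184.0, 220.0]]
FR 0.1 [[129.0, 234.0], [184.0, 211.0]]
NL 0 [[546.0, 234.0], [593.0, 211.0]]
NL 0.1 [[549.0, 226.0], [596.0, 203.0]]
```

View pics/scene4.png

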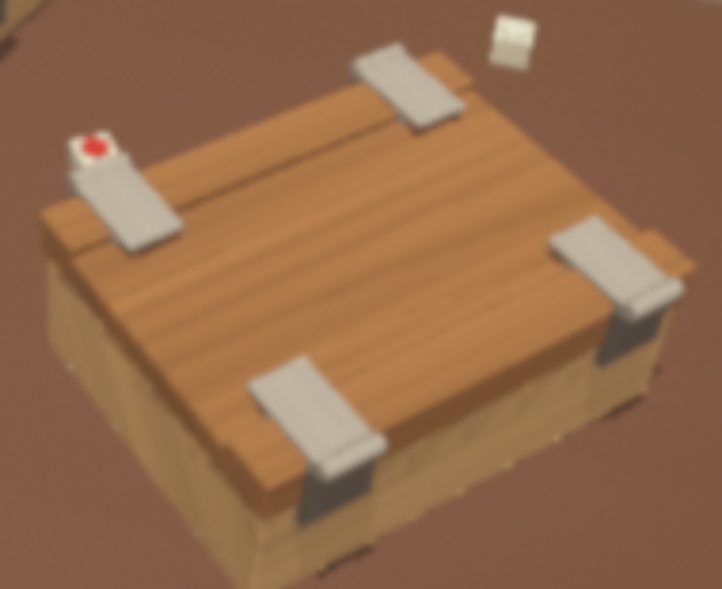

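View pics/top4f.png

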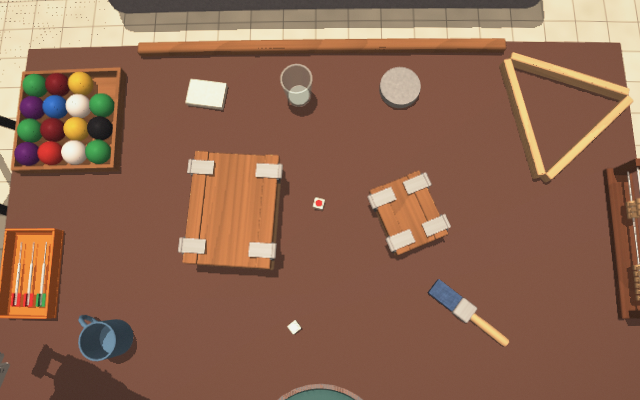

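All four clips lie flat. In the zoomed crop the tips are at about (132, 248), (418, 127), (550, 240) and (250, 385), each within about 6 px of the shut position. The small box and its clips, around (408, 213) in the top view, look unchanged, and the arm is clear.

```bash
python3 -c "
from rig import *
hand_in()
s=get_state();print(s['time_s'],s['force'])"
```

```text
the job is handed in; nothing more can be done
the job is handed in; nothing more can be done
```

All four clips on the larger box are snapped flat and the job is handed in. I pressed far_left and then near_right (first diagonal), checked both were down, and then pressed far_right and near_left.

- **Presses:** each one bottomed out at the expected shut height of z ≈ 94.5 mm. I stopped at 25–31 N of upward wrist force, well over the 4–10 N needed, to be sure each clip reached the rim. That is under the 120 N wrist limit, and only the fingertips touched anything.
- **Last pictures:** all four clip tips are within about 1.5 image pixels of where a fully shut clip should appear, the same small offset the lid corners show. The smaller box and its clips look unchanged.
- **Time and arm position:** the arm was back near its start position and touching nothing at about 21 s.
- **Disagreements:**
  - My first box fit from the scene camera was off because I picked the wrong lid corner at near right. I dropped that fit and used the top-camera pose, which agreed with the other corners to about 2 mm.
  - The state call I made after handing in was refused, so I have no reading from the second after hand-in.

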